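Fit a sprung label roll into its dispenser

ROBOT

A 6-joint arm with a two-finger parallel gripper is mounted at the origin on the work surface. World frame = base frame: x ahead of the robot, y to its left, z up, the work surface at z = 0. Lengths are in mm, angles in degrees, forces in N, time in s.
With the tool pointing down it reaches from about 350 to 850 mm from the base axis. Payload 8.1 kg.
Tool frame: the origin (TCP) lies between the finger pads; the fingertips stand 22 mm ahead of it and the grasp point (between the pads) lies 3 mm ahead of it; z points along the fingers, y is the line along which they close (so a half turn about z gives the same grasp; the last joint's range is limited). The gripper opens to 85 mm and grips with 20 to 120 N. Pads are 22 mm wide; open, the fingers measure 114 mm over their backs; the gripper's body (76 mm by 85 mm) begins 54 mm behind the grasp point. The pads swing forward as they close: fully open they stand 13 mm farther back than shut.
Start: joints at [-72.617, 7.471, 85.268, -0, 87.261, -4.893], TCP at [227.467, -555.215, 232.492] pointing down, gripper open.
Joint ranges: [-169.43, 169.43], [-51.17, 129.36], [1.28, 143.12], [-76.62, 256.62], [0, 156.53], [-152.29, 152.29]. Speed limits (degrees/s): [136.94, 136.94, 159.86, 180, 180, 180].

INTERFACE

Orientations are given as [roll, pitch, yaw] about the fixed x, y, z axes, in that order (R = Rz(yaw) Ry(pitch) Rx(roll)).
In Python, from bench import r, vision gives the robot as it stands.
- The arm moves only by the tool step_arm, never from a script. Its argument "targets" is a list that holds one entry, the list of rows, each a list of 6 numbers: the shift along the world's x, y, z in mm, then the turn, a rotation vector about the world's x, y, z in rad. In form: [[[x, y, z, rx, ry, rz], ...]]. A call has 1 to 12 rows; each row is the pose to reach, as a shift and turn from the pose commanded when the call began; what a row does not reach only later rows make up. A row lasts 1/12 s, in which the tool goes at most 41.7 mm and 7.16 degrees, less where a joint would pass 70% of its speed; a pose out of reach is approached as far as the arm can. A call with a gripper value outside its range is refused whole. "fingers" is the gripper's target within -1 to 1 (shut at 1, half-way at 0, fully open at -1), set as the call begins (left out, the last holds). The fingers move at their own pace and stop on an object; "newtons" is the grip in N (left out, the last holds). Time passes only in rows, so rows that repeat a pose let the fingers close. It gives the time, the measured TCP pose, the force, the opening and the grip force at its end, in the units of the state.
- r.sense(): the state, without advancing time (a new reading comes with each control period).
- vision.snapshot(name): name is "scene" or "top" or "wrist"; returns a dict with "img" (480x640x3 uint8, blue, green, red), "mtx" (3x3 intrinsics, pixels), "eye" and "attitude" of the camera in the world. Camera axes: x right, y up, looking along -z (the intrinsics and any distortion apply to the point x, -y, -z); pixel columns grow to the right and rows downward; lengths in mm; the calibration is good to about 2 mm. The wrist camera is an equidistant fisheye: a pixel r from the principal point sees the ray r / f radians off the axis. A picture is of the moment at which its call begins. There is no depth.
- r.hand_in(): hands the job in; it is judged then, once.
The state is a dict: "time": time; "joint_pos": joint angles; "qd": joint speeds; "joint_efforts": joint torques, N m; "tool_pos": TCP position; "tcp_rot": TCP orientation; "ft_force": force on the tool from outside, world axes, zero at the start; "wrist_torque": the same for the moment, N m; "finger_gap": finger opening in mm; "grip_force": force on a finger pad.
Only numpy, scipy, OpenCV 4.12 (cv2) and the standard library are available. Lean on these libraries where they do the work, as an engineer would, in place of code of your own. Each camera call takes 0.05 s, during which the arm holds its last target. There are 200 camera calls.

TASK

Take the label roll out of its white rest and fit it into the grey dispenser: put its thin sprung pin into the slot of the tall stop, squeeze the spring gently until the thick stub passes down inside the short stop, then let the spring push the stub into the short stop's pocket, so that the roll sits level, down at the end of the slot, held by its spring. Never push the roll against the dispenser harder than 30 N, keep the gripper from knocking the dispenser, and leave the other things on the bench where they stand.

Things in the scene. Friction and masses are not known exactly. Their poses are not given: they have to be found in the camera images.
- roll: Label roll on its sprung spindle, about 0.25 kg: a stiff paper drum 34 mm in diameter, 96 mm long. Origin at the drum's centre on its axis; its y axis runs along the spindle, thick fixed stub at the -y end, thin sprung pin at the +y end. Too long to drop in: while the stub passes the short stop, the pin must be pushed at least 11 mm in. Pin and stub are slippery.
- roll_pin_end (a point): Centre of the drum's +y end face, where the thin steel pin comes out: 7 mm diameter, ball nose, 25 mm long when free (tip at y = +73 mm of the roll). It is sprung and slides up to 14 mm into the drum: about 1 N to start it and 0.9 N more per mm, so 11 N at 11 mm in and 13.5 N at 14 mm, where it stops hard; a damper slows it (60 N per m/s).
- roll_stub_end (a point): Centre of the drum's -y end face, where the fixed thick plastic stub stands out: 11 mm diameter, 12 mm long, ball nose (tip at y = -60 mm of the roll).
- rest: White plastic rest that the roll lies in at the start: plate 90 x 110 x 8 mm with two V-notched walls 8 mm thick at y = +-40 mm, which carry the drum with its axis 48 mm above the table, along the rest's y axis. Origin under its centre, on the table.
- dispenser: Grey label dispenser, fixed. Pose of its base plate 130 (x) x 190 (y) x 8 mm, origin under its centre, on the table. On it a frame with two upright stops, 114 mm between inner faces, is clamped up to 12 mm to either side of centre along y; this shift is not measured (feel or see it), and it does not move when pushed. Frame plate top 15 mm above the table.
- tall_stop (a point): Point on the base (table height) at y = +57 mm: inner face of the tall stop if the frame stood central (true one: +-12 mm). The stop is 34 mm wide, 16 mm thick, 106 mm tall. Its inner face has a vertical slot for the sprung pin, 11 mm wide, 8 mm deep, centred on the dispenser's x = 0, open on top, ending 58.5 mm above the table; the stub does not fit it.
- short_stop (a point): Point on the base (table height) at y = -57 mm: inner face of the short stop if the frame stood central. 34 mm wide, 16 mm thick, 73.5 mm tall; blind pocket for the stub, 15 mm wide, 8 mm deep, centred on x = 0, from 54.5 to 69.5 mm height. Fitted: axis 61 to 62 mm high, pin about 3 mm in, stub at the pocket's bottom, drum's centre 5 mm to -y of the frame's centre.
- jar: Bystander: small lidded amber jar, 38 mm wide, 60 mm tall; origin under its centre, on the table.
- beaker: Bystander: small open glass beaker, 48 mm wide, 60 mm tall; origin under its centre, on the table.
- tube_rack: Bystander: white tube rack 70 x 200 x 50 mm with capped tubes to 92 mm height; origin under its centre, on the table.
- tip_box: Bystander: pipette tip box 85 x 120 mm, 55 mm tall; origin under its centre, on the table.
- well_plate: Bystander: flat clear well plate 86 x 128 x 15 mm; origin under its centre, on the table.
- timer: Bystander: white bench timer 30 x 70 x 60 mm; origin under its centre, on the table.
Mind the look-alikes: they are no part of the job. Of the things like the roll, leave any that is black; of the rest the larger one is meant. Leave any orange look-alike of the dispenser alone.

How it is judged (in metres and radians):
On the way:
1. the roll is lifted out of the rest (height (world z) of roll above 0.07 m), for 0.2 s.
At the end, for the whole second after the job is handed in: The roll rests in the dispenser, centre 58.5 to 64 mm above the table, within 4 mm of the stops' centre plane, level and in line within 0.05 rad, held by its spring: contact forces with the dispenser, both ends added, 5 to 15 N (stub home in its pocket, not wedged on the face) (z of roll in the frame of dispenser between 0.0585 and 0.064 m and x of roll in the frame of dispenser between -0.004 and 0.004 m and y of roll in the frame of dispenser between -0.021 and 0.011 m and angle between the y axis of roll and the y axis of dispenser, either way round below 0.05 rad and linear speed of roll below 0.01 m/s and contact force between roll and dispenser between 5 and 15 N); the robot touches nothing.
It fails at once if the roll is pushed against the dispenser with more than 30 N (contact force between roll and dispenser above 30 N).
It fails at once if the gripper knocks the dispenser (more than 15 N) (contact force between any of the fingers, the arm and dispenser above 15 N).
It fails at once if a bystander is moved more than 30 mm (distance of any of jar, beaker, tube_rack, tip_box, well_plate, timer from where it was at the start of the episode above 0.03 m).
It also fails if it takes over 61 s, if anything falls off the work surface, if the arm or the gripper's body presses on something with over 40 N, if the wrist force passes 120 N, or if a joint passes its speed limit or range.

## Working session

There is one attempt and no reset: what is moved stays moved. The work goes in short steps, Python scripts to look and compute and a tool call to move; the robot and the scene stay as the last step left them, time stands still between calls to the robot, and variables do not carry over. Pictures are saved under pics/ and viewed, at most 10 in all, crops included, and the job is handed in when it is done.

Besides the shell and the picture viewer there is one more tool, called after "Call:" as name(argument=value, ...) on one line, values as JSON. step_arm: Moves the arm, as the interface text tells. Its arguments: {"type":"object","properties":{"targets":{"type":"array"},"fingers":{"type":"number"},"newtons":{"type":"number"}},"required":["targets"]}

```bash
mkdir -p pics; ls
python3 - <<'E'
from bench import r, vision
import cv2,pickle
d={}
for n in ("scene","top","wrist"):
    s=vision.snapshot(n); d[n]=s; cv2.imwrite(f"pics/{n}0.png",s["img"]); print(n,s["mtx"].tolist(),s["eye"],s["attitude"],[k for k in s])
pickle.dump(d,open("s0.pkl","wb"))
print(r.sense())
E
```

```text
pics
scene [[566.6258468387038, 0.0, 315.90504824157233], [0.0, 566.6258468387038, 242.76243277276672], [0.0, 0.0, 1.0]] [1289.28403178 -877.38149161  757.84880905] [58.90718289 -0.11814645 43.52173396] ['img', 'mtx', 'eye', 'attitude']
top [[575.9567980228154, 0.0, 315.53895003499787], [0.0, 575.9567980228154, 242.1666681094924], [0.0, 0.0, 1.0]] [ 248.35326946  -87.29372731 1522.55776801] [  9.41838463   0.56423242 -91.35194941] ['img', 'mtx', 'eye', 'attitude']
wrist [[371.64829954431775, 0.0, 323.5824059019442], [0.0, 371.64829954431775, 234.27255044687527], [0.0, 0.0, 1.0]] [ 301.51577011 -524.75565241  372.62205072] [-18.17014507   0.12536861 -67.68163141] ['img', 'mtx', 'eye', 'attitude']
{'time': 0.15, 'joint_pos': array([-7.26172263e+01,  7.50657808e+00,  8.53152108e+01,  2.77221486e-04,
        8.72604247e+01, -4.89483558e+00]), 'qd': array([ 0.00601728, -0.11891998, -0.21885973,  0.02685964, -0.06473953,
       -0.071378  ]), 'joint_efforts': array([ 5.77845949e-04, -5.70062256e+01, -5.01158237e+01, -2.86118338e-04,
        9.63514089e-03,  2.05046433e-05]), 'tool_pos': array([ 227.33714521, -554.8143649 ,  231.66816913]), 'tcp_rot': array([-1.79918110e+02, -7.29092084e-03,  2.22775906e+01]), 'ft_force': array([-0.03193881,  0.06850999,  0.085398  ]), 'wrist_torque': array([-0.0601844 , -0.0411341 ,  0.00431909]), 'grip_force': 0.0, 'finger_gap': 85.26902370487967}
```

View pics/top0.png

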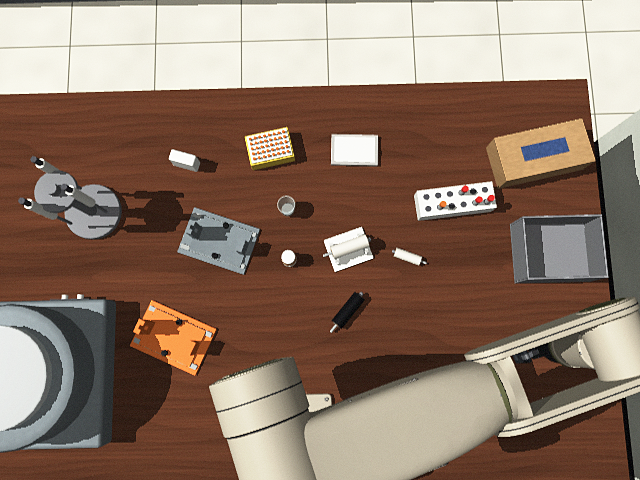

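View pics/scene0.png

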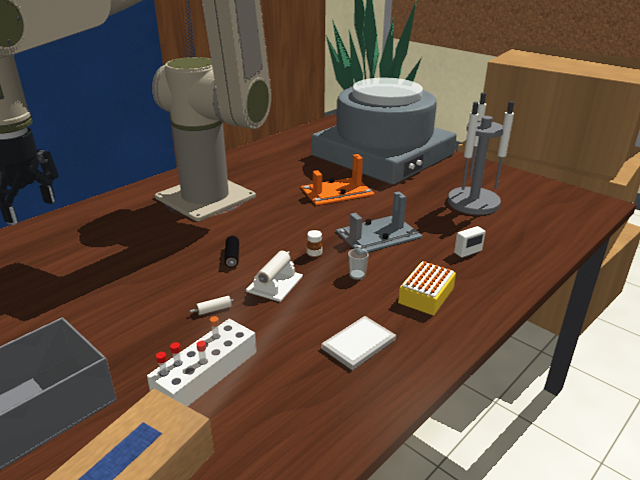

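```bash
cat > h.py <<'E'
import numpy as np,cv2
from scipy.spatial.transform import Rotation as R
def ray(s,u,v,fish=False):
    K=s["mtx"]; x=(u-K[0,2])/K[0,0]; y=(v-K[1,2])/K[1,1]
    if fish:
        t=np.hypot(x,y); k=np.sin(t)/t if t>1e-9 else 1; d=np.array([x*k,-y*k,-np.cos(t)])
    else: d=np.array([x,-y,-1.])
    return R.from_euler("xyz",s["attitude"],degrees=True).apply(d)
def cast(s,u,v,z,fish=False):
    d=ray(s,u,v,fish); e=np.array(s["eye"]); return e+d*(z-e[2])/d[2]
def proj(s,P,fish=False):
    c=R.from_euler("xyz",s["attitude"],degrees=True).inv().apply(np.atleast_2d(P)-s["eye"]); K=s["mtx"]
    c=c*[1,-1,-1]
    if fish:
        h=np.hypot(c[:,0],c[:,1]); t=np.arctan2(h,c[:,2]); xy=c[:,:2]/h[:,None]*t[:,None]
    else: xy=c[:,:2]/c[:,2:]
    return xy*[K[0,0],K[1,1]]+K[:2,2]
E
python3 - <<'E'
import pickle,cv2,numpy as np
d=pickle.load(open("s0.pkl","rb"))
t=d["top"]["img"]; s=d["scene"]["img"]
a=cv2.resize(t[200:280,170:270],(500,400),interpolation=cv2.INTER_CUBIC)
b=cv2.resize(t[220:280,315:375],(300,300),interpolation=cv2.INTER_CUBIC)
c=cv2.resize(s[180:260,330:430],(400,300),interpolation=cv2.INTER_CUBIC)
e=cv2.resize(s[240:310,240:310],(300,300),interpolation=cv2.INTER_CUBIC)
o=np.zeros((600,800,3),np.uint8)
o[:320,:400]=cv2.resize(a,(400,320)); o[:300,400:700]=b; o[300:600,400:800]=c;o[320:600,:280]=cv2.resize(e,(280,280))
cv2.imwrite("pics/c1.png",o)
E
```

```text
(no output)
```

View pics/c1.png

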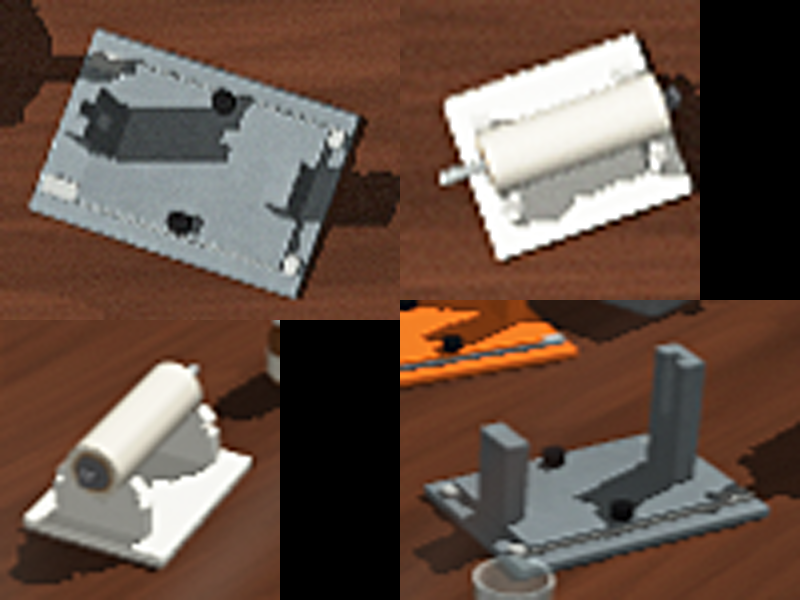

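Run:
```python
import pickle; from h import *
d=pickle.load(open("s0.pkl","rb")); T=d["top"]
c=np.array([cast(T,*p,8)[:2] for p in [(193.75,207.5),(260.5,229.5),(244.5,274.25),(177.5,252.5)]])
print("disp corners",c.round(1),"c",c.mean(0), "sides",np.linalg.norm(c-np.roll(c,-1,0),axis=1))
yv=(c[0]-c[1]+c[3]-c[2]); print("yaw",np.degrees(np.arctan2(-yv[0],yv[1])))
h=T["img"]; m=cv2.inRange(h[220:280,315:375],(0,0,0),(255,255,255))
f=lambda x,y:(315+(x-400)/5,220+y/5)
# drum silhouette corners at axis height
c=np.array([cast(T,*f(*p),48)[:2] for p in [(478,133),(652,72),(672,125),(496,186)]])
print("drum",c.round(1),c.mean(0),np.linalg.norm(c-np.roll(c,-1,0),axis=1)); yv=c[0]-c[1]+c[3]-c[2]; print("yaw",np.degrees(np.arctan2(-yv[0],yv[1])))
print("pin tip",cast(T,*f(442,179),48))
c=np.array([cast(T,*f(*p),8)[:2] for p in [(444,100),(632,33),(692,192),(500,262)]])
print("rest",c.round(1),c.mean(0),np.linalg.norm(c-np.roll(c,-1,0),axis=1)); yv=c[0]-c[1]+c[3]-c[2]; print("yaw",np.degrees(np.arctan2(-yv[0],yv[1])))
for n,p in dict(jar=(289,257),beaker=(287,205)).items(): print(n,cast(T,*p,60))
```

```text
disp corners [[603.  248. ]
 [538.   68.2]
 [418.6 111.5]
 [481.3 290. ]] c [510.20959276 179.44098598] sides [191.14522402 126.94711634 189.1399363  128.75249939]
yaw -19.607310123573555
drum [[ 480.6 -117.3]
 [ 510.4 -208.6]
 [ 482.3 -217.9]
 [ 452.7 -125.8]] [ 481.49445595 -167.38903774] [96.03203184 29.64079032 96.70852018 29.21527983]
yaw 17.957529251052446
pin tip [457.01366238 -98.0185069   48.        ]
rest [[ 505.2 -100.5]
 [ 539.  -202. ]
 [ 452.4 -230.6]
 [ 417.6 -127.8]] [ 478.55542683 -165.21510286] [106.98650564  91.19643576 108.52875255  91.70183237]
yaw 18.553341171645076
jar [454.41364642  -9.67072872  60.        ]
beaker [591.17071312  -6.65637781  60.        ]
```

The choices for the roll are white in the rest (348,246), small white (409,257) and black (347,312). The larger white one in the rest is meant. For the dispenser it is grey (219,240), not orange (174,338). The crop shows the roll's pin at the left end (+y) and its stub at the right; the grey dispenser's tall stop is on the same left side.

Call:
step_arm(targets=[[[40,40,0,0,0,0.12],[70,75,0,0,0,0.24],[100,110,0,0,0,0.36],[125,145,0,0,0,0.48],[150,180,0,0,0,0.6],[175,215,0,0,0,0.72],[200,250,0,0,0,0.84],[220,285,0,0,0,0.96],[235,320,0,0,0,1.08],[245,350,0,0,0,1.2],[252,375,0,0,0,1.32],[253,389,0,0,0,1.44]]])

```text
time: 1.15
tool_pos: [481.7, -161.6, 232.2]
tcp_rot: [180.0, -0.1, 105.3]
ft_force: [-0.0, 0.1, 0.1]
finger_gap: 85.8
grip_force: 0.0
```

Call:
step_arm(targets=[[[0,0,0,0,0,0.06],[0,0,0,0,0,0.06],[0,0,0,0,0,0.06],[0,0,0,0,0,0.06]]])

```text
time: 1.48
tool_pos: [480.3, -166.7, 232.3]
tcp_rot: [-180.0, -0.0, 108.0]
ft_force: [-0.5, 0.0, -0.3]
finger_gap: 85.4
grip_force: 0.0
```

Run:
```python
from bench import r, vision
import cv2,pickle
s=vision.snapshot("wrist"); pickle.dump(s,open("w1.pkl","wb")); cv2.imwrite("pics/w1.png",s["img"]); print(s["eye"],s["attitude"])
q=r.sense();print(q["time"],q["tool_pos"],q["tcp_rot"],q["joint_pos"])
```

```text
[455.76510234 -90.80117555 373.41626086] [-18.10760761   0.06027031  18.08473944]
1.5333 [ 480.24091383 -166.85884144  232.36774997] [-1.79984612e+02 -3.95014704e-03  1.08043448e+02] [-2.49341459e+01 -6.81652965e+00  9.96231260e+01 -7.60920270e-03
  8.72073547e+01 -4.29772231e+01]
```

View pics/w1.png

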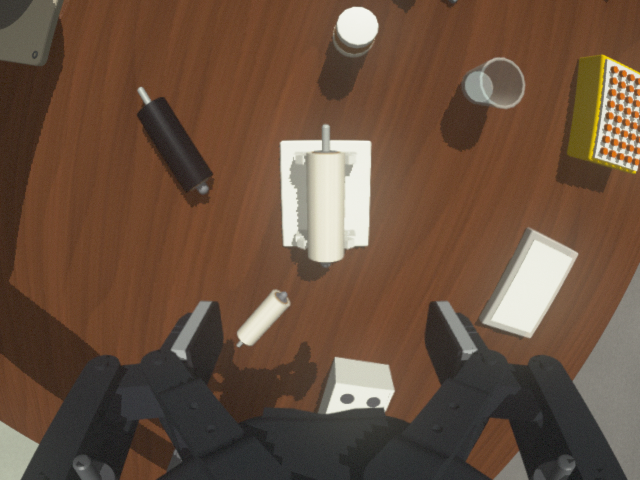

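The wrist view shows the roll in the rest: pin tip (326,127), drum from (326,152) to (325,262), about in line with the tool.

Run:
```python
import pickle; from h import *
s=pickle.load(open("w1.pkl","rb"))
im=s["img"][140:275,295:355]; hsv=cv2.cvtColor(im,cv2.COLOR_BGR2HSV)
m=((hsv[...,1]>14)&(hsv[...,1]<60)&(hsv[...,2]>150)).astype(np.uint8)
n,l,st,ce=cv2.connectedComponentsWithStats(m); i=1+st[1:,4].argmax(); print(st[i])
for row in (160,180,200,220,240):
    x=np.where(l[row-140]==i)[0]+295; print(row,x.min(),x.max(), cast(s,(x.min()+x.max())/2+.5,row,48,True).round(1), cast(s,x.min(),row,48,True).round(1), cast(s,x.max()+1,row,48,True).round(1))
print("pin tip",cast(s,326,125,48,True),"pin base",cast(s,326,152,48,True))
```

```text
[   0    0   60  122 5188]
160 295 348 [ 465.9 -127.4   48. ] [ 443.4 -134.7   48. ] [ 488.4 -120.    48. ]
180 295 344 [ 469.8 -145.    48. ] [ 448.7 -151.8   48. ] [ 490.8 -138.1   48. ]
200 298 344 [ 476.7 -161.9   48. ] [ 456.6 -168.4   48. ] [ 496.7 -155.3   48. ]
220 297 344 [ 482.  -179.8   48. ] [ 461.2 -186.6   48. ] [ 502.8 -173.    48. ]
240 295 348 [ 488.8 -197.8   48. ] [ 465.  -205.6   48. ] [ 512.6 -190.    48. ]
pin tip [459.64752374 -97.06980599  48.        ] pin base [ 467.03565298 -119.62316074   48.        ]
```

Call:
step_arm(targets=[[[2,1.5,-40,0,0,0.003],[2,1.5,-80,0,0,0.003],[2,1.5,-115,0,0,0.003],[2,1.5,-145,0,0,0.003],[2,1.5,-165,0,0,0.003],[2,1.5,-176,0,0,0.003],[2,1.5,-181,0,0,0.003],[2,1.5,-181,0,0,0.003],[2,1.5,-181,0,0,0.003]]])

```text
time: 2.28
tool_pos: [483.3, -165.4, 52.8]
tcp_rot: [179.9, 0.1, 108.3]
ft_force: [0.4, 0.1, 0.5]
finger_gap: 85.2
grip_force: 0.0
```

Call:
step_arm(targets=[[[0,0,0,0,0,0],[0,0,0,0,0,0],[0,0,0,0,0,0],[0,0,0,0,0,0],[0,0,0,0,0,0],[0,0,0,0,0,0],[0,0,0,0,0,0],[0,0,0,0,0,0],[0,0,0,0,0,0],[0,0,0,0,0,0]]], fingers=1, newtons=50)

```text
time: 3.12
tool_pos: [481.7, -165.3, 52.5]
tcp_rot: [-179.9, 0.0, 108.4]
ft_force: [-9.5, -1.1, 12.2]
finger_gap: 30.2
grip_force: 48.4
```

Call:
step_arm(targets=[[[0,0,5,0,0,0],[0,0,10,0,0,0],[0,0,16,0,0,0],[0,0,24,0,0,0],[0,0,34,0,0,0],[0,0,46,0,0,0],[0,0,60,0,0,0],[0,0,75,0,0,0],[0,0,85,0,0,0],[0,0,90,0,0,0],[0,0,90,0,0,0],[0,0,90,0,0,0]]])

```text
time: 4.12
tool_pos: [482.5, -164.7, 141.6]
tcp_rot: [180.0, 0.0, 108.4]
ft_force: [0.1, -0.1, -2.8]
finger_gap: 29.4
grip_force: 47.8
```

Run:
```python
from bench import r, vision
import cv2,pickle,numpy as np
s=vision.snapshot("wrist"); t=vision.snapshot("scene"); pickle.dump((s,t),open("w2.pkl","wb"))
o=np.zeros((480,800,3),np.uint8); o[:,:480]=s["img"][:,80:560]; o[:320,480:]=cv2.resize(t["img"][120:320,180:380],(320,320)); cv2.imwrite("pics/w2.png",o)
q=r.sense();print(q["time"],q["tool_pos"],q["tcp_rot"],q["ft_force"],q["wrist_torque"],q["finger_gap"],q["grip_force"])
```

```text
4.2167 [ 481.84804957 -164.41637914  140.47201695] [-1.79929422e+02 -6.54413804e-02  1.08393895e+02] [ 0.6568053   0.3606621  -3.60530513] [-0.05058169 -0.02463331  0.01333756] 29.348913661001895 47.782317996025085
```

View pics/w2.png

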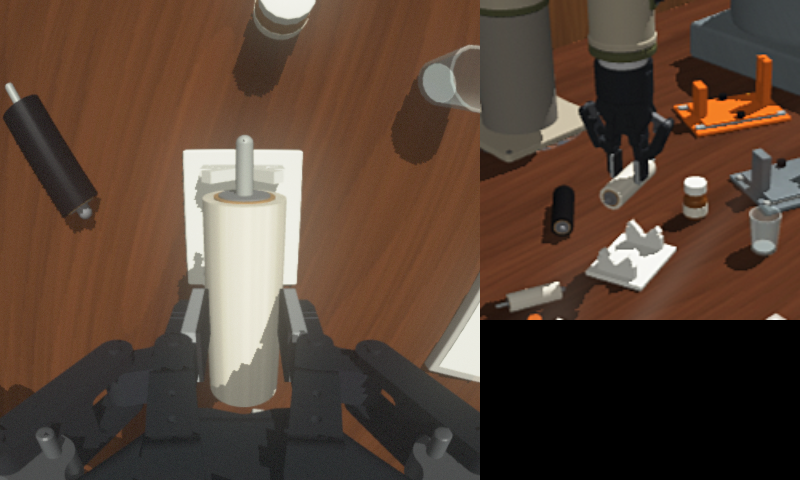

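Run:
```python
import pickle; from h import *
s,t=pickle.load(open("w2.pkl","rb")); im=s["img"].astype(int)
for r0,r1,c in ((130,142,324),(184,212,324),(184,212,310),(384,412,320)):
    print(c,[(r,*im[r,c]) for r in range(r0,r1,2)])
for r in (215,260,300):
    g=np.linalg.norm(np.diff(im[r,260:390],axis=0),axis=1); print(r,[(260+i,int(g[i])) for i in np.argsort(g)[-5:]])
for r in (150,165,180): 
    g=np.linalg.norm(np.diff(im[r,300:350],axis=0),axis=1); print(r,[(300+i,int(g[i])) for i in np.argsort(g)[-4:]])
```

```text
324 [(130, np.int64(58), np.int64(78), np.int64(110)), (132, np.int64(62), np.int64(83), np.int64(111)), (134, np.int64(85), np.int64(103), np.int64(122)), (136, np.int64(176), np.int64(188), np.int64(185)), (138, np.int64(194), np.int64(206), np.int64(203)), (140, np.int64(167), np.int64(176), np.int64(175))]
324 [(184, np.int64(177), np.int64(190), np.int64(185)), (186, np.int64(177), np.int64(189), np.int64(186)), (188, np.int64(177), np.int64(190), np.int64(186)), (190, np.int64(179), np.int64(191), np.int64(186)), (192, np.int64(179), np.int64(191), np.int64(186)), (194, np.int64(179), np.int64(191), np.int64(188)), (196, np.int64(147), np.int64(153), np.int64(154)), (198, np.int64(126), np.int64(131), np.int64(131)), (200, np.int64(140), np.int64(147), np.int64(150)), (202, np.int64(106), np.int64(144), np.int64(174)), (204, np.int64(163), np.int64(190), np.int64(206)), (206, np.int64(186), np.int64(207), np.int64(212)), (208, np.int64(218), np.int64(232), np.int64(234)), (210, np.int64(217), np.int64(233), np.int64(236))]
310 [(184, np.int64(140), np.int64(152), np.int64(152))
[... 1307 characters left out ...]
(408, np.int64(52), np.int64(69), np.int64(102)), (410, np.int64(53), np.int64(73), np.int64(104))]
215 [(np.int64(263), 71), (np.int64(264), 92), (np.int64(282), 92), (np.int64(380), 103), (np.int64(379), 109)]
260 [(np.int64(267), 52), (np.int64(378), 53), (np.int64(265), 63), (np.int64(266), 125), (np.int64(377), 159)]
300 [(np.int64(268), 54), (np.int64(358), 56), (np.int64(378), 60), (np.int64(354), 68), (np.int64(288), 73)]
150 [(np.int64(332), 48), (np.int64(314), 62), (np.int64(333), 75), (np.int64(315), 89)]
165 [(np.int64(317), 22), (np.int64(315), 52), (np.int64(333), 69), (np.int64(314), 71)]
180 [(np.int64(331), 27), (np.int64(315), 28), (np.int64(333), 40), (np.int64(314), 67)]
```

```bash
cat >> h.py <<'E'
from scipy.optimize import least_squares
def inhand(s,q,tip,junc,rim,far,col):
    """roll in tool frame from wrist rows; returns centre(tool xyz), pitch deg"""
    T=R.from_euler("xyz",q["tcp_rot"],degrees=True); tp=np.array(q["tool_pos"])
    a=T.apply([1,0,0]); up=np.array([0,0,1.])
    def pts(p):
        c=tp+a*p[0]+up*p[1]+T.apply([0,p[3],0]); ax=a*np.cos(p[2])+up*np.sin(p[2]); n=-a*np.sin(p[2])+up*np.cos(p[2])
        e=np.array(s["eye"]); bc=c+ax*69.5; v=bc-e; v/=np.linalg.norm(v)
        w=ax-v*(v@ax); w/=np.linalg.norm(w)
        return np.array([bc+3.5*w, c+48*ax+3.5*n, c+48*ax+17*n, c-48*ax+17*n])
    f=lambda p: np.r_[proj(s,pts(p),True)[:,1]-[tip,junc,rim,far], (proj(s,pts(p),True)[0,0]-col)]
    g=least_squares(f,[0,-4,0,0]); return g.x*[1,1,57.3,1],g.fun
E
python3 - <<'E'
import pickle; from h import *
from bench import r
s,t=pickle.load(open("w2.pkl","rb")); q=r.sense()
print(inhand(s,q,135,195.5,204,407.5,324.2))
# scene view check
T=R.from_euler("xyz",q["tcp_rot"],degrees=True);a=T.apply([1,0,0]);tp=q["tool_pos"]
for h in (-3,-9): print(proj(t,[tp+a*70+[0,0,h],tp-a*60+[0,0,h]]))
E
```

```text
(array([-0.81440094, -5.10666687, -2.53583265,  0.84149971]), array([-5.78789748e-01,  1.48031975e+00, -7.14559102e-01, -1.86922032e-01,
        4.89132433e-05]))
[[286.9611027  218.3203194 ]
 [258.2877777  245.14733215]]
[[287.02487036 220.62427814]
 [258.43122286 247.57593994]]
```

The roll is lifted, with its pin at (324,136) and the drum held about centrally. It looks pitched pin-down by about 2.5°.

Call:
step_arm(targets=[[[3,15,15,0,0,-0.03],[6,45,30,0,0,-0.09],[8,80,40,0,0,-0.16],[10,115,48,0,0,-0.23],[12,150,50,0,0,-0.3],[14,185,50,0,0,-0.37],[16,220,50,0,0,-0.44],[18,255,50,0,0,-0.51],[20,285,50,0,0,-0.58],[21,308,50,0,0,-0.63],[21,320,50,0,0,-0.66],[21,324,50,0,0,-0.663]]])

```text
time: 5.22
tool_pos: [502.6, 161.3, 190.2]
tcp_rot: [-179.9, 0.0, 70.5]
ft_force: [0.8, 0.9, -3.2]
finger_gap: 29.5
grip_force: 48.2
```

Call:
step_arm(targets=[[[0,0,0,0,0,0],[0,0,0,0,0,0],[0,0,0,0,0,0]]])

```text
time: 5.47
tool_pos: [503.3, 158.2, 191.1]
tcp_rot: [-180.0, 0.0, 70.4]
ft_force: [-0.2, -0.5, -2.4]
finger_gap: 29.6
grip_force: 48.2
```

Run:
```python
from bench import r, vision
import cv2,pickle,numpy as np
s=vision.snapshot("wrist"); t=vision.snapshot("scene"); u=vision.snapshot("top"); q=r.sense(); pickle.dump((s,t,u,q),open("w3.pkl","wb"))
cv2.imwrite("pics/w3.png",s["img"])
print(q["time"],q["tool_pos"],q["tcp_rot"],q["ft_force"],q["wrist_torque"],q["finger_gap"],q["joint_pos"])
```

```text
5.6167 [503.59249317 158.32213516 191.47246138] [1.79996281e+02 8.63037888e-03 7.03448049e+01] [-0.0193168   0.4346069  -2.33043717] [-0.046605    0.01704287 -0.02999428] 29.634605297912536 [ 1.18929962e+01 -2.41857926e+00  9.97588735e+01 -9.37737409e-03
  8.26610522e+01  3.15493889e+01]
```

View pics/w3.png

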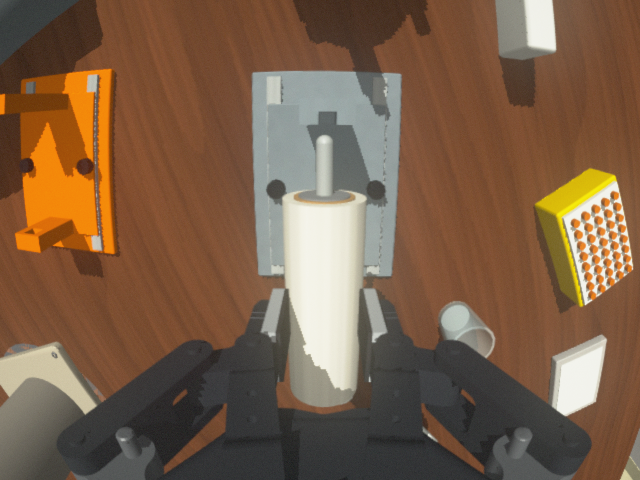

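Run:
```python
import pickle; from h import *
s,t,u,q=pickle.load(open("w3.pkl","rb"))
a=cv2.resize(s["img"][75:205,265:395],(600,600),interpolation=cv2.INTER_CUBIC)
a=cv2.convertScaleAbs(a,alpha=1.4,beta=0); cv2.imwrite("pics/c3.png",a)
```

```text
(no output)
```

View pics/c3.png

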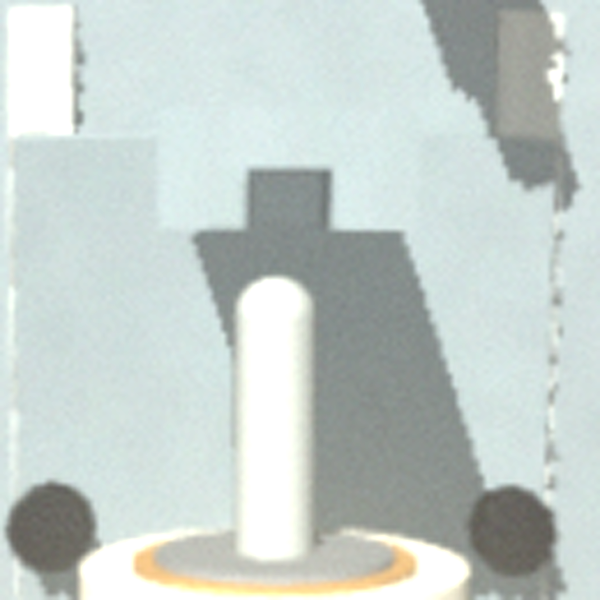

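The crop shows the slot notch at cols 248–331, with its back at row 169 and its mouth (the stop's inner face) at row 231. The pin tip is at (275,278), slightly left of the slot centre.

Run:
```python
import pickle; from h import *
s,t,u,q=pickle.load(open("w3.pkl","rb"))
f=lambda x,y:(265+x/4.615-.4,75+y/4.615-.4)
P={k:cast(s,*f(*v),106,True)[:2] for k,v in dict(ml=(248,231),mr=(331,231),bl=(248,169),br=(331,169),sl=(160,229),sr=(418,231)).items()}
for k,v in P.items(): print(k,v.round(1))
print("w",np.linalg.norm(P['mr']-P['ml']),"d",np.linalg.norm(P['bl']-P['ml']),"W",np.linalg.norm(P['sl']-P['sr']))
m=(P['ml']+P['mr'])/2
# base corners far (z=8), full image px
c=[cast(s,*p,8,True)[:2] for p in [(252,72),(401,74),(392,276.5),(257,276.5)]]
c=np.array(c);print("base",c.round(1),c.mean(0),np.linalg.norm(c-np.roll(c,-1,0),axis=1))
yv=c[0]-c[3]+c[1]-c[2]; yaw=np.degrees(np.arctan2(-yv[0],yv[1])); xv=c[1]-c[0]+c[2]-c[3]; print("yaw y",yaw,"yaw x",np.degrees(np.arctan2(xv[1],xv[0])))
v=P['sr']-P['sl'];print("stop yaw",np.degrees(np.arctan2(v[1],v[0])))
for yw in (yaw,-19.6):
  a=np.radians(yw);X=np.array([np.cos(a),np.sin(a)]);Y=np.array([-np.sin(a),np.cos(a)])
  o=c.mean(0);print("mouth rel base x,y",(m-o)@X,(m-o)@Y)
print("inhand",inhand(s,q,f(0,275)[1],f(0,560)[1],f(0,592)[1],407.5,f(275,0)[0]), "tool yaw",q["tcp_rot"][2]-90)
print("mouth",m)
```

```text
ml [525.5 229.8]
mr [535.7 226.3]
bl [528.3 237.5]
br [538.4 234. ]
sl [514.9 234. ]
sr [546.4 222.6]
w 10.788989610990322 d 8.174846737764998 W 33.58900879809673
base [[485.6 292.5]
 [606.1 248.1]
 [542.5  70.5]
 [419.2 114.3]] [513.3270727  181.33777435] [128.41160836 188.56436929 130.80789998 190.15428595]
yaw y -20.06951517615386 yaw x -19.885934291315817
stop yaw -19.901248810361402
mouth rel base x,y 0.20908575229647397 49.80447547371712
mouth rel base x,y 0.6172012075709006 49.80108991511407
inhand (array([-0.26830366, -6.41098524, -2.77739103,  0.09312926]), array([-2.09634723e-01,  5.35891397e-01, -2.58758998e-01, -6.75001851e-02,
        3.27792562e-05])) tool yaw -19.655195053836664
mouth [530.61436549 228.04622115]
```

Call:
step_arm(targets=[[[0.6,-3.3,0,0.022,-0.008,-0.004],[0.6,-3.3,-15,0.0443,-0.016,-0.004],[0.6,-3.3,-35,0.0443,-0.016,-0.004],[0.6,-3.3,-55,0.0443,-0.016,-0.004],[0.6,-3.3,-72,0.0443,-0.016,-0.004],[0.6,-3.3,-83,0.0443,-0.016,-0.004],[0.6,-3.3,-88,0.0443,-0.016,-0.004],[0.6,-3.3,-88,0.0443,-0.016,-0.004],[0.6,-3.3,-88,0.0443,-0.016,-0.004],[0.6,-3.3,-88,0.0443,-0.016,-0.004]]])

```text
time: 6.45
tool_pos: [505.1, 156.1, 104.9]
tcp_rot: [179.9, -2.8, 70.2]
ft_force: [0.8, 0.6, -2.9]
finger_gap: 29.4
grip_force: 48.2
```

Run:
```python
from bench import r, vision
import cv2,pickle,numpy as np
s=vision.snapshot("wrist"); t=vision.snapshot("scene"); q=r.sense(); pickle.dump((s,t,q),open("w4.pkl","wb"))
o=np.zeros((600,800,3),np.uint8)
o[:,:400]=cv2.resize(s["img"][45:245,257:390],(400,600),interpolation=cv2.INTER_CUBIC)
o[:400,400:]=cv2.resize(t["img"][155:255,330:430],(400,400),interpolation=cv2.INTER_CUBIC)
cv2.imwrite("pics/c4.png",o)
print(q["time"],q["tool_pos"],q["tcp_rot"],q["ft_force"],q["wrist_torque"],q["finger_gap"],s["eye"])
```

```text
6.55 [505.05131859 156.1727929  104.87335478] [179.88094633  -2.76707447  70.18510462] [ 0.36281792 -0.06066656 -2.79907978] [-0.07402441 -0.02321253  0.06137945] 29.48802622025522 [529.76346644 224.75593842 249.69100296]
```

View pics/c4.png

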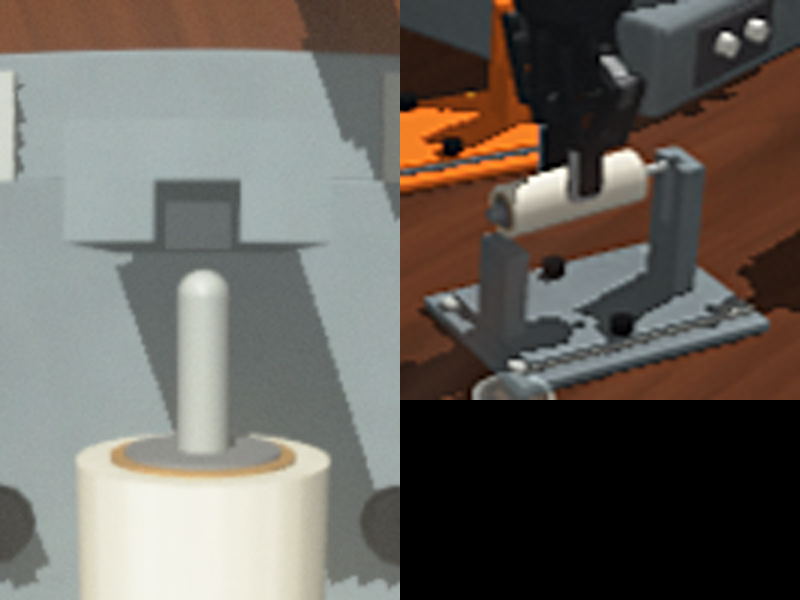

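Run:
```python
import pickle; from h import *
s,t,q=pickle.load(open("w4.pkl","rb"))
f=lambda x,y:(257+x*133/400-.35,45+y/3-.35)
a=np.radians(-19.9);X=np.array([np.cos(a),np.sin(a)]);Y=np.array([-np.sin(a),np.cos(a)])
m=(cast(s,*f(155,243),106,True)[:2]+cast(s,*f(240,243),106,True)[:2])/2
b=(cast(s,*f(155,182),106,True)[:2]+cast(s,*f(240,182),106,True)[:2])/2
print("mouth",m,"depth",(b-m)@Y)
far=None
g=s["img"].astype(int)[380:430,322]; print([(380+i,*g[i]) for i in range(0,50,4)])
for z in (95,98,101):
  tip=cast(s,*f(203,272),z,True)[:2]; bs=cast(s,*f(203,450),z+3.5,True)[:2]
  print(z,"tip rel mouth x,y",(tip-m)@X,(tip-m)@Y,"base",(bs-m)@X,(bs-m)@Y)
# scene: projected pin tip / stub tip for a level roll
h=lambda x,y:(330+(x-400)/4,155+y/4)
print("seen tip",h(666,163),"drum end +y centre?",h(636,172),"stub tip",h(490,214))
c=q["tool_pos"][:2]
for z in (97,):
  for p in (-3,0,3):
    dz=np.sin(np.radians(p)); print(p,proj(t,[np.r_[c+Y*73,z+73*dz],np.r_[c-Y*60,z-60*dz]]).round(1).tolist())
```

```text
mouth [530.63552743 228.12328727] depth 7.887920479123614
[(380, np.int64(137), np.int64(155), np.int64(159)), (384, np.int64(140), np.int64(155), np.int64(157)), (388, np.int64(136), np.int64(154), np.int64(156)), (392, np.int64(136), np.int64(152), np.int64(156)), (396, np.int64(136), np.int64(153), np.int64(156)), (400, np.int64(138), np.int64(155), np.int64(159)), (404, np.int64(136), np.int64(152), np.int64(155)), (408, np.int64(53), np.int64(66), np.int64(80)), (412, np.int64(47), np.int64(75), np.int64(105)), (416, np.int64(69), np.int64(71), np.int64(75)), (420, np.int64(59), np.int64(62), np.int64(62)), (424, np.int64(62), np.int64(64), np.int64(63)), (428, np.int64(60), np.int64(62), np.int64(60))]
95 tip rel mouth x,y 0.7345914745587319 -3.7792323949569355 base 0.7787105092402999 -28.124932809593204
98 tip rel mouth x,y 0.7266711034449241 -3.7731016727199624 base 0.7697313555282204 -27.635581807426433
101 tip rel mouth x,y 0.7187507323311262 -3.7669709504830164 base 0.7607522018162509 -27.14623080525962
seen tip (396.5, 195.75) drum end +y centre? (389.0, 198.0) stub tip (352.5, 208.5)
-3 [[395.4, 199.3], [351.0, 207.4]]
0 [[395.5, 198.0], [351.0, 208.5]]
3 [[395.6, 196.6], [350.9, 209.6]]
```

Run:
```python
import pickle; from h import *
s,t,q=pickle.load(open("w4.pkl","rb")); d=pickle.load(open("s0.pkl","rb")); t3=pickle.load(open("w3.pkl","rb"))
a=np.radians(-19.9);Y=np.array([-np.sin(a),np.cos(a),0]); 
def edges(img,c0,c1,r0,r1):
    g=cv2.cvtColor(img,cv2.COLOR_BGR2GRAY).astype(float); P=[]
    for c in range(c0,c1):
        col=g[r0:r1,c]; on=np.where(col>150)[0]
        if len(on): P.append((c,r0+on.min(),r0+on.max()))
    return np.array(P)
def sil(t,c,ax):  # tangent silhouette slopes of cylinder
    e=np.array(t["eye"]); out=[]
    for sg in (1,-1):
        v=e-c; v-=ax*(v@ax); D=np.linalg.norm(v); v/=D; w=np.cross(ax,v); al=np.arccos(17/D)
        n=np.cos(al)*v+sg*np.sin(al)*w
        p=proj(t,[c+17*n-30*ax,c+17*n+30*ax]); out.append((p.mean(0).round(1).tolist(),(p[1,1]-p[0,1])/(p[1,0]-p[0,0])))
    return out
P=edges(t["img"],362,388,185,220)
print(P.tolist())
for lo,hi in ((362,370),(376,388)): pass
print("top slope",np.polyfit(P[:,0],P[:,1],1),"bottom",np.polyfit(P[:,0],P[:,2],1))
c=np.r_[q["tool_pos"][:2],98]
for p in (-2,0,2,4):
    ax=Y*np.cos(np.radians(p))+[0,0,np.sin(np.radians(p))]; print(p,sil(t,c,ax))
s1=pickle.load(open("w1.pkl","rb")); im=s1["img"].astype(int)
for r0,r1,cc in ((120,130,326),(144,164,325),(256,268,325)): print([(r,*map(int,im[r,cc])) for r in range(r0,r1)])
```

```text
[[362, 186, 207], [363, 186, 207], [364, 199, 206], [365, 198, 206], [366, 198, 206], [367, 198, 205], [368, 197, 205], [369, 197, 205], [370, 197, 205], [371, 197, 201], [381, 194, 201], [382, 194, 201], [383, 193, 201], [384, 193, 201], [385, 193, 200], [386, 192, 200], [387, 192, 200]]
top slope [-6.87081832e-02  2.20029593e+02] bottom [-2.80880082e-01  3.08319480e+02]
-2 [([372.7, 209.9], np.float64(-0.20637169229029767)), ([370.2, 196.8], np.float64(-0.19506869903273724))]
0 [([372.9, 209.8], np.float64(-0.24208909471449955)), ([369.9, 196.8], np.float64(-0.2312370569816733))]
2 [([373.2, 209.8], np.float64(-0.27765529342945383)), ([369.7, 196.9], np.float64(-0.26724801626982586))]
4 [([373.4, 209.7], np.float64(-0.3131564955983206)), ([369.5, 196.9], np.float64(-0.30319104332618263))]
[(120, 55, 76, 108), (121, 60, 81, 112), (122, 63, 80, 112), (123, 76, 94, 121), (124, 127, 141, 152), (125, 189, 202, 198), (126, 206, 215, 213), (127, 200, 211, 206), (128, 178, 189, 186), (129, 177, 188, 185)]
[(144, 172, 182, 181), (145, 177, 189, 186), (146, 174, 187, 184), (147, 176, 188, 186), (148, 175, 187, 183), (149, 176, 187, 185), (150, 172, 182, 180), (151, 150, 159, 157), (152, 136, 150, 155), (153, 143, 170, 185), (154, 185, 214, 222), (155, 215, 230, 234), (156, 217, 232, 236), (157, 216, 232, 235), (158, 217, 231, 234), (159, 217, 233, 235), (160, 217, 232, 235), (161, 216, 231, 235), (162, 217, 232, 235), (163, 218, 232, 235)]
[(256, 216, 230, 234), (257, 215, 231, 234), (258, 215, 231, 235), (259, 216, 231, 235), (260, 214, 230, 233), (261, 201, 221, 225), (262, 130, 144, 147), (263, 98, 103, 105), (264, 94, 100, 101), (265, 111, 113, 114), (266, 103, 109, 113), (267, 82, 90, 100)]
```

Run:
```python
import pickle; from h import *
s1=pickle.load(open("w1.pkl","rb"))
q=dict(tool_pos=np.array([480.24,-166.86,232.37]),tcp_rot=[-179.985,0,108.043])
print("rest",inhand(s1,q,124,151,153.7,262,325.8))
d=pickle.load(open("s0.pkl","rb"))["scene"]["img"]; g=cv2.cvtColor(d,cv2.COLOR_BGR2GRAY)
s,t,q=pickle.load(open("w4.pkl","rb")); g4=cv2.cvtColor(t["img"],cv2.COLOR_BGR2GRAY).astype(float)
# subpixel edges: top (bg->drum), threshold crossing at 130
def top(g,c,r0,r1,th=130):
    x=g[r0:r1,c]; i=np.where((x[:-1]<th)&(x[1:]>=th))[0]
    return r0+i[0]+(th-x[i[0]])/(x[i[0]+1]-x[i[0]]) if len(i) else None
print([(c,round(top(g4,c,188,206),2)) for c in list(range(364,371))+list(range(381,389)) if top(g4,c,188,206)])
# same method control: top edges of frame base/ rest roll in scene
P=[(c,top(g.astype(float),c,246,280)) for c in range(264,284)]
print([(c,round(v,2)) for c,v in P if v])
```

```text
rest (array([   1.10598657, -184.30907033,   -1.09977083,    1.86822095]), array([-5.75619738e-01,  1.10222138e+00, -3.76052788e-01, -1.50549859e-01,
        2.58270306e-05]))
[(364, np.float64(193.2)), (365, np.float64(197.54)), (366, np.float64(197.52)), (367, np.float64(197.35)), (368, np.float64(196.8)), (369, np.float64(196.56)), (370, np.float64(196.32)), (381, np.float64(193.22)), (382, np.float64(192.94)), (383, np.float64(192.52)), (384, np.float64(192.36)), (385, np.float64(192.13)), (386, np.float64(191.66)), (387, np.float64(191.67)), (388, np.float64(192.27))]
[(264, np.float64(265.48)), (265, np.float64(264.51)), (266, np.float64(263.52)), (267, np.float64(262.51)), (268, np.float64(261.51)), (269, np.float64(260.49)), (270, np.float64(259.52)), (271, np.float64(258.51)), (272, np.float64(257.51)), (273, np.float64(256.52)), (274, np.float64(255.53)), (275, np.float64(254.55)), (276, np.float64(253.55)), (277, np.float64(252.56)), (278, np.float64(251.53)), (279, np.float64(250.64)), (280, np.float64(250.24)), (281, np.float64(250.0)), (282, np.float64(249.92)), (283, np.float64(250.13))]
```

Run:
```python
import pickle; from h import *
t=pickle.load(open("s0.pkl","rb"))["scene"]
c=np.array([481.,-165,48]); a=np.radians(18.2)
for p in (-3,0,3):
    p=np.radians(p); ax=np.array([-np.sin(a)*np.cos(p),np.cos(a)*np.cos(p),np.sin(p)]); e=np.array(t["eye"])
    v=e-c; v-=ax*(v@ax); D=np.linalg.norm(v); v/=D; w=np.cross(ax,v); al=np.arccos(17/D)
    for sg in (1,-1):
        n=np.cos(al)*v+sg*np.sin(al)*w; P=proj(t,[c+17*n-30*ax,c+17*n+30*ax]); print(p*57.3,P.round(1).tolist(),(P[1,1]-P[0,1])/(P[1,0]-P[0,0]))
```

```text
-3.0002209841782523 [[271.9, 278.0], [284.6, 265.7]] -0.9613948572282928
-3.0002209841782523 [[261.4, 266.8], [274.5, 255.0]] -0.9019996274918379
0.0 [[272.2, 278.3], [284.8, 264.9]] -1.0556081535399662
0.0 [[261.2, 267.7], [274.3, 254.7]] -0.9952231591797517
3.0002209841782523 [[272.4, 278.6], [285.0, 264.1]] -1.1505457099149095
3.0002209841782523 [[261.0, 268.5], [274.0, 254.3]] -1.08921135074051
```

Call:
step_arm(targets=[[[-0.7,0.25,-1,-0.02,0.007,0],[-0.7,0.25,-3,-0.042,0.015,0],[-0.7,0.25,-3,-0.042,0.015,0],[-0.7,0.25,-3,-0.042,0.015,0],[0,2.1,-3,-0.042,0.015,0],[0.7,4,-3,-0.042,0.015,0],[1.3,5.9,-3,-0.042,0.015,0],[2.0,7.8,-3,-0.042,0.015,0],[2.4,8.7,-3,-0.042,0.015,0],[2.4,8.7,-3,-0.042,0.015,0],[2.4,8.7,-3,-0.042,0.015,0]]])

```text
time: 7.47
tool_pos: [506.5, 164.7, 100.5]
tcp_rot: [180.0, -0.1, 70.2]
ft_force: [-0.1, -0.3, -2.2]
finger_gap: 29.4
grip_force: 48.2
```

```bash
cat > look.py <<'E'
from bench import r, vision
from h import *
import pickle,sys
n=sys.argv[1]
s=vision.snapshot("wrist"); t=vision.snapshot("scene"); q=r.sense(); pickle.dump((s,t,q),open(n+".pkl","wb"))
o=np.zeros((600,800,3),np.uint8)
o[:,:400]=cv2.resize(s["img"][45:245,257:390],(400,600),interpolation=cv2.INTER_CUBIC)
o[:400,400:]=cv2.resize(t["img"][155:255,330:430],(400,400),interpolation=cv2.INTER_CUBIC)
cv2.imwrite(f"pics/{n}.png",o)
a=np.radians(-19.9);Y=np.array([-np.sin(a),np.cos(a),0]);X=np.array([np.cos(a),np.sin(a),0])
F=np.array(q["ft_force"]);p=np.array(q["tool_pos"])-[511.2,174.45,0]
print(q["time"],"frame xyz",(p@X).round(2),(p@Y).round(2),p[2].round(2),"rot",np.round(q["tcp_rot"],2),"F xyz",(F@X).round(2),(F@Y).round(2),F[2].round(2),"T",np.round(q["wrist_torque"],2),q["finger_gap"])
E
python3 look.py w5
```

```text
7.5667 frame xyz -1.13 -10.88 100.49 rot [ 1.7999e+02 -1.4000e-01  7.0170e+01] F xyz 0.82 0.57 -2.5 T [0.01 0.03 0.02] 29.430618443958107
```

View pics/w5.png

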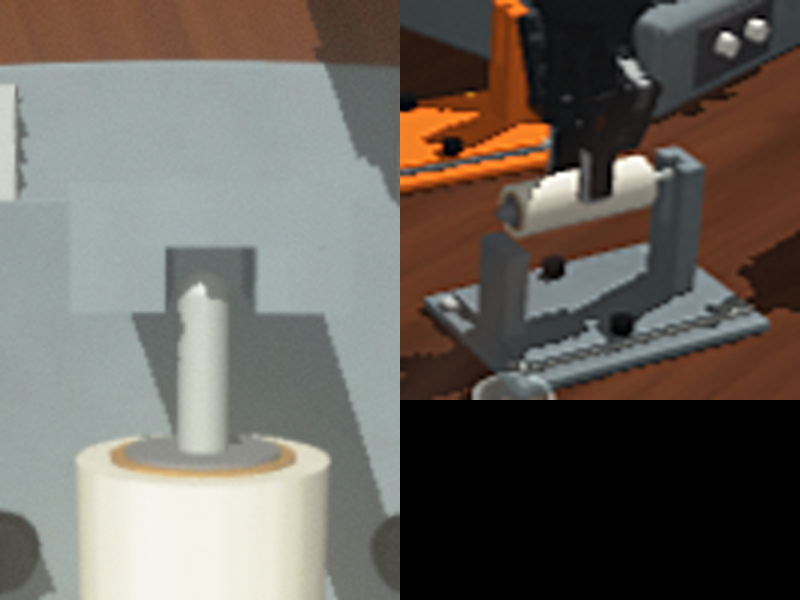

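The pin tip is 4 mm into the slot, about 0.9 mm toward -x of its centre. The roll looks level in the scene view.

Call:
step_arm(targets=[[[0.4,-0.15,0,0,0,0],[0.85,-0.3,0,0,0,0],[0.85,-0.3,0,0,0,0],[1.2,0.6,0,0,0,0],[1.5,1.6,0,0,0,0],[1.9,2.5,0,0,0,0],[2.2,3.5,0,0,0,0],[2.5,4.4,0,0,0,0],[2.9,5.3,0,0,0,0],[3.2,6.2,0,0,0,0],[3.2,6.2,0,0,0,0],[3.2,6.2,0,0,0,0]]])

```text
time: 8.57
tool_pos: [509.6, 170.7, 100.4]
tcp_rot: [180.0, -0.1, 70.2]
ft_force: [-1.4, -3.0, -2.3]
finger_gap: 29.6
grip_force: 48.3
```

```bash
python3 look.py w6
```

```text
8.6667 frame xyz -0.26 -4.06 100.4 rot [ 1.7999e+02 -1.3000e-01  7.0170e+01] F xyz 0.53 -2.38 -2.56 T [-0.57  0.18 -0.  ] 29.49819343005737
```

Call:
step_arm(targets=[[[0.3,0.9,0,0,0,0],[0.6,1.8,0,0,0,0],[1.0,2.7,0,0,0,0],[1.3,3.6,0,0,0,0],[1.6,4.5,0,0,0,0],[2.0,5.4,0,0,0,0],[2.3,6.3,0,0,0,0],[2.6,7.2,0,0,0,0],[2.9,8,0,0,0,0],[2.9,8,0,0,0,0],[2.9,8,0,0,0,0],[2.9,8,0,0,0,0]]])

```text
time: 9.67
tool_pos: [512.0, 177.7, 100.1]
tcp_rot: [-180.0, 0.0, 70.2]
ft_force: [-2.7, -8.8, -0.6]
finger_gap: 29.9
grip_force: 48.6
```

```bash
python3 look.py w7; python3 look.py w7b
```

```text
9.7667 frame xyz -0.33 3.31 100.08 rot [-179.97    0.     70.16] F xyz 0.05 -10.07 -1.44 T [-1.64  0.47 -0.06] 29.33379274291438
9.8667 frame xyz -0.29 3.29 100.1 rot [-179.98    0.     70.15] F xyz 1.23 -9.1 -1.18 T [-1.59  0.49  0.  ] 29.352831309321992
```

Call:
step_arm(targets=[[[0.2,0.6,0,0,0,0],[0.4,1.2,0,0,0,0],[0.6,1.8,0,0,0,0],[0.85,2.4,0,0,0,0],[1.05,2.9,0,0,0,0],[1.15,3.2,0,0,0,0],[1.15,3.2,0,0,0,0],[1.15,3.2,0,0,0,0],[1.15,3.2,0,0,0,0]]])

```text
time: 10.62
tool_pos: [513.0, 180.3, 99.9]
tcp_rot: [-180.0, 0.1, 70.1]
ft_force: [-4.1, -12.4, -0.8]
finger_gap: 29.4
grip_force: 48.7
```

```bash
python3 look.py w8; python3 look.py w8b
python3 - <<'E'
import pickle; from h import *
s,t,q=pickle.load(open("w8.pkl","rb"))
g4=cv2.cvtColor(t["img"],cv2.COLOR_BGR2GRAY).astype(float)
def top(g,c,r0,r1,th=130):
    x=g[r0:r1,c]; i=np.where((x[:-1]<th)&(x[1:]>=th))[0]
    return round(r0+i[0]+(th-x[i[0]])/(x[i[0]+1]-x[i[0]]),2) if len(i) else None
print([(c,top(g4,c,186,210)) for c in range(364,398)])
im=s["img"][190:215,324].astype(int); print(im.tolist())
o=cv2.imread("pics/w8.png"); z=cv2.resize(t["img"][180:240,340:410],(400,343),interpolation=cv2.INTER_CUBIC); o[:343,400:]=z; cv2.imwrite("pics/v8.png",o)
E
```

```text
10.7167 frame xyz -0.35 6.16 99.94 rot [-1.7996e+02  6.0000e-02  7.0150e+01] F xyz -0.02 -12.27 -0.05 T [-1.99  0.65 -0.04] 29.200842951648397
10.8167 frame xyz -0.33 6.15 99.93 rot [-1.7996e+02  6.0000e-02  7.0150e+01] F xyz 0.01 -12.74 -1.38 T [-1.96  0.6  -0.03] 29.30943639309589
[(364, np.float64(192.73)), (365, np.float64(192.76)), (366, np.float64(192.44)), (367, np.float64(186.89)), (368, np.float64(187.86)), (369, np.float64(188.33)), (370, np.float64(188.93)), (371, np.float64(190.58)), (372, np.float64(192.18)), (373, np.float64(197.47)), (374, np.float64(197.31)), (375, np.float64(196.63)), (376, np.float64(196.53)), (377, np.float64(196.35)), (378, np.float64(196.21)), (379, np.float64(195.55)), (380, np.float64(195.62)), (381, np.float64(206.0)), (382, None), (383, np.float64(206.0)), (384, np.float64(205.67)), (385, np.float64(206.0)), (386, np.float64(206.0)), (387, np.float64(205.0)), (388, np.float64(203.69)), (389, np.float64(193.85)), (390, np.float64(193.18)), (391, np.float64(192.9)), (392, np.float64(192.51)), (393, np.float64(192.4)), (394, np.float64(192.16)), (395, np.float64(191.79)), (396, np.float64(191.83)), (397, np.float64(191.86))]
[[196, 207, 204], [196, 207, 204], [197, 209, 205], [196, 210, 205], [198, 208, 205], [195, 206, 203], [176, 183, 180], [149, 154, 153], [139, 142, 143], [139, 143, 143], [147, 151, 150], [157, 164, 166], [137, 161, 179], [121, 166, 200], [123, 175, 213], [171, 206, 220], [201, 221, 224], [208, 226, 229], [222, 236, 238], [231, 242, 243], [230, 242, 243], [234, 243, 244], [233, 243, 244], [232, 242, 244], [233, 243, 244]]
```

Call:
step_arm(targets=[[[0,0,-2,0,0,0],[0,0,-4,0,0,0],[0,0,-6,0,0,0],[0,0,-8,0,0,0],[0,0,-10,0,0,0],[0,0,-12,0,0,0],[0,0,-13,0,0,0],[0,0,-13,0,0,0],[0,0,-13,0,0,0]]])

```text
time: 11.57
tool_pos: [513.3, 180.4, 87.4]
tcp_rot: [-180.0, 0.0, 70.1]
ft_force: [-4.1, -12.4, 1.3]
finger_gap: 29.3
grip_force: 49.5
```

Call:
step_arm(targets=[[[0,0,-1,0,0,0],[0,0,-2,0,0,0],[0,0,-3,0,0,0],[0,0,-3,0,0,0],[0,0,-3,0,0,0]]])

```text
time: 11.98
tool_pos: [513.2, 180.4, 84.3]
tcp_rot: [-180.0, 0.0, 70.1]
ft_force: [-3.9, -12.0, 0.9]
finger_gap: 29.5
grip_force: 49.3
```

Call:
step_arm(targets=[[[0,0,-0.7,0,0,0],[0,0,-1.4,0,0,0],[0,0,-2,0,0,0],[0,0,-2,0,0,0],[0,0,-2,0,0,0]]])

```text
time: 12.4
tool_pos: [513.2, 180.4, 82.2]
tcp_rot: [-180.0, 0.0, 70.2]
ft_force: [-3.5, -13.0, 0.6]
finger_gap: 29.5
grip_force: 49.3
```

```bash
python3 look.py w9; python3 look.py w9b
```

```text
12.5 frame xyz -0.21 6.27 82.18 rot [-1.7998e+02  4.0000e-02  7.0150e+01] F xyz 0.58 -11.8 2.14 T [-1.9   0.64 -0.  ] 29.440961751132964
12.6 frame xyz -0.17 6.26 82.24 rot [-1.7998e+02  4.0000e-02  7.0150e+01] F xyz 1.49 -11.43 0.01 T [-1.91  0.62 -0.05] 29.63662311084963
```

Call:
step_arm(targets=[[[0,0,-0.7,0,0,0],[0,0,-1.4,0,0,0],[0,0,-2,0,0,0],[0,0,-2,0,0,0],[0,0,-2,0,0,0]]])

```text
time: 13.02
tool_pos: [513.1, 180.4, 80.2]
tcp_rot: [-180.0, 0.0, 70.2]
ft_force: [-4.1, -12.7, 1.1]
finger_gap: 29.6
grip_force: 49.2
```

Call:
step_arm(targets=[[[0,0,-0.7,0,0,0],[0,0,-1.4,0,0,0],[0,0,-2,0,0,0],[0,0,-2,0,0,0],[0,0,-2,0,0,0]]])

```text
time: 13.43
tool_pos: [513.1, 180.4, 78.2]
tcp_rot: [-180.0, 0.0, 70.2]
ft_force: [-3.7, -11.6, 1.2]
finger_gap: 29.8
grip_force: 49.2
```

Call:
step_arm(targets=[[[0,0,-0.7,0,0,0],[0,0,-1.4,0,0,0],[0,0,-2,0,0,0],[0,0,-2,0,0,0],[0,0,-2,0,0,0]]])

```text
time: 13.85
tool_pos: [513.1, 180.4, 76.2]
tcp_rot: [-180.0, 0.0, 70.2]
ft_force: [-4.9, -12.8, 1.4]
finger_gap: 29.4
grip_force: 49.3
```

```bash
python3 look.py wa; python3 look.py wa1
```

```text
13.95 frame xyz -0.23 6.27 76.21 rot [-1.7997e+02  4.0000e-02  7.0150e+01] F xyz 0.76 -12.9 0.29 T [-1.9   0.62  0.01] 29.295855346098215
14.05 frame xyz -0.22 6.24 76.2 rot [-1.7997e+02  5.0000e-02  7.0150e+01] F xyz -0.06 -13.08 0.95 T [-1.9   0.68 -0.07] 29.310935897567475
```

Call:
step_arm(targets=[[[0,0,-1,0,0,0],[0,0,-2,0,0,0],[0,0,-3,0,0,0],[0,0,-4,0,0,0],[0,0,-5,0,0,0],[0,0,-6,0,0,0],[0,0,-6.5,0,0,0],[0,0,-6.5,0,0,0],[0,0,-6.5,0,0,0]]])

```text
time: 14.8
tool_pos: [513.2, 180.4, 69.7]
tcp_rot: [-180.0, 0.0, 70.2]
ft_force: [-4.7, -12.1, 0.6]
finger_gap: 29.3
grip_force: 49.3
```

Call:
step_arm(targets=[[[0,0,-0.5,0,0,0],[0,0,-1,0,0,0],[0,0,-1,0,0,0],[0,0,-1,0,0,0]]])

```text
time: 15.13
tool_pos: [513.1, 180.4, 68.7]
tcp_rot: [-180.0, 0.0, 70.2]
ft_force: [-4.6, -12.0, 1.0]
finger_gap: 29.5
grip_force: 49.3
```

Call:
step_arm(targets=[[[0,0,-0.5,0,0,0],[0,0,-1,0,0,0],[0,0,-1,0,0,0],[0,0,-1,0,0,0]]])

```text
time: 15.47
tool_pos: [513.1, 180.4, 67.7]
tcp_rot: [-180.0, 0.0, 70.2]
ft_force: [-3.6, -11.9, 0.8]
finger_gap: 29.4
grip_force: 49.3
```

```bash
python3 look.py wb; python3 look.py wb1
```

```text
15.5667 frame xyz -0.27 6.27 67.68 rot [-1.7997e+02  5.0000e-02  7.0160e+01] F xyz 0.06 -13.13 1.14 T [-1.91  0.62 -0.02] 29.078702958650695
15.6667 frame xyz -0.25 6.27 67.69 rot [-1.7997e+02  4.0000e-02  7.0150e+01] F xyz -0.03 -13.18 1.12 T [-1.89  0.61 -0.07] 29.81920721708132
```

Call:
step_arm(targets=[[[0,0,-0.4,0,0,0],[0,0,-0.7,0,0,0],[0,0,-0.7,0,0,0],[0,0,-0.7,0,0,0]]])

```text
time: 16.0
tool_pos: [513.1, 180.4, 67.0]
tcp_rot: [-180.0, 0.0, 70.2]
ft_force: [-4.3, -13.1, 0.6]
finger_gap: 29.4
grip_force: 49.2
```

Call:
step_arm(targets=[[[0,0,-0.4,0,0,0],[0,0,-0.7,0,0,0],[0,0,-0.7,0,0,0],[0,0,-0.7,0,0,0]]])

```text
time: 16.33
tool_pos: [513.1, 180.4, 66.3]
tcp_rot: [-180.0, 0.0, 70.2]
ft_force: [-3.8, -12.5, 0.7]
finger_gap: 29.6
grip_force: 49.3
```

```bash
python3 look.py wc; python3 look.py wc1
```

```text
16.4333 frame xyz -0.26 6.26 66.29 rot [-1.7997e+02  4.0000e-02  7.0150e+01] F xyz 0.09 -13.21 0.64 T [-1.92  0.63  0.04] 29.34044922597141
16.5333 frame xyz -0.28 6.24 66.25 rot [-1.7997e+02  4.0000e-02  7.0150e+01] F xyz 1.2 -12.18 0.32 T [-1.89  0.64 -0.06] 29.16301760177929
```

Call:
step_arm(targets=[[[0,0,-0.4,0,0,0],[0,0,-0.7,0,0,0],[0,0,-0.7,0,0,0],[0,0,-0.7,0,0,0]]])

```text
time: 16.87
tool_pos: [513.0, 180.4, 65.5]
tcp_rot: [-180.0, 0.0, 70.2]
ft_force: [-4.0, -11.4, 0.4]
finger_gap: 29.6
grip_force: 49.2
```

Call:
step_arm(targets=[[[0,0,-0.3,0,0,0],[0,0,-0.6,0,0,0],[0,0,-0.6,0,0,0],[0,0,-0.6,0,0,0]]])

```text
time: 17.2
tool_pos: [513.0, 180.4, 64.9]
tcp_rot: [-180.0, 0.0, 70.2]
ft_force: [-3.7, -11.3, 0.9]
finger_gap: 29.6
grip_force: 49.2
```

```bash
python3 look.py wd; python3 look.py wd1
python3 - <<'E'
import pickle; from h import *
s,t,q=pickle.load(open("wd.pkl","rb"))
o=np.zeros((600,800,3),np.uint8)
o[:600,:400]=cv2.resize(s["img"][45:245,257:390],(400,600),interpolation=cv2.INTER_CUBIC)
o[:400,400:]=cv2.resize(t["img"][180:250,345:415],(400,400),interpolation=cv2.INTER_CUBIC)
cv2.imwrite("pics/vd.png",o)
E
```

```text
17.3 frame xyz -0.31 6.23 64.92 rot [-1.7996e+02  5.0000e-02  7.0160e+01] F xyz -0.03 -12.25 0.71 T [-1.97  0.66  0.  ] 29.43790172827568
17.4 frame xyz -0.32 6.24 64.93 rot [-1.7997e+02  5.0000e-02  7.0160e+01] F xyz -0.21 -12.83 1.02 T [-1.86  0.65  0.  ] 29.03355949236846
```

View pics/vd.png

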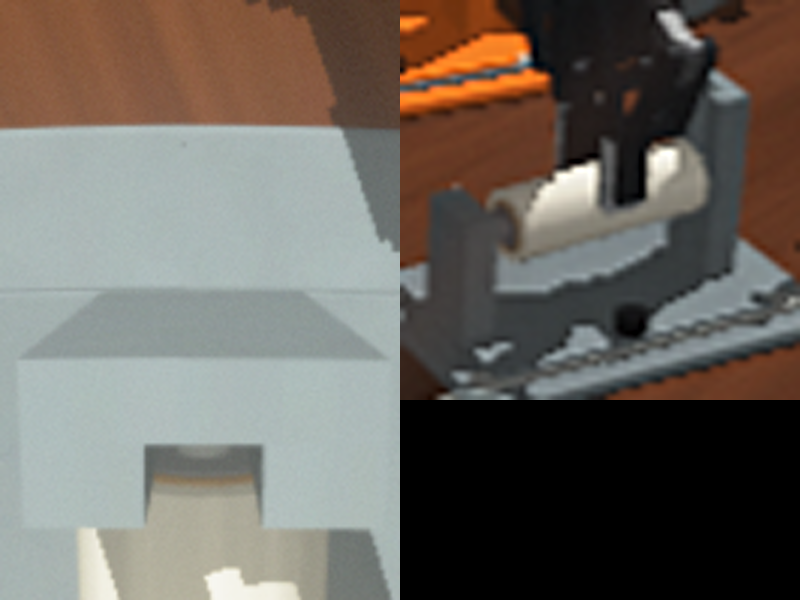

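The last view shows the stub inside the short stop, below its top. The pin end is inside the slot, and the slot is centred over the drum.

```bash
cat > sc.py <<'E'
import pickle,sys; from h import *
a=np.radians(-19.9);Y=np.array([-np.sin(a),np.cos(a),0])
def meas(n,c0,c1,skip,r0,r1):
    s,t,q=pickle.load(open(n+".pkl","rb")); g=cv2.cvtColor(t["img"],cv2.COLOR_BGR2GRAY).astype(float); P=[]
    for c in range(c0,c1):
        if skip[0]<=c<=skip[1]: continue
        x=np.r_[g[r0:r1,c]]; i=np.where((x[:-1]>=120)&(x[1:]<120))[0]   # bottom edge: last bright->dark
        if len(i): k=i[-1]; P.append((c,r0+k+(x[k]-120)/(x[k]-x[k+1])))
    return t,q,np.array(P)
def pred(t,c,pitch,sg):
    p=np.radians(pitch); ax=Y*np.cos(p)+[0,0,np.sin(p)]; e=np.array(t["eye"]); v=e-c; v=v-ax*(v@ax); D=np.linalg.norm(v); v/=D; w=np.cross(ax,v); al=np.arccos(17/D)
    n=np.cos(al)*v+sg*np.sin(al)*w; A=proj(t,[c+17*n-30*ax,c+17*n+30*ax]); return np.polyfit(A[:,0],A[:,1],1)
E
python3 - <<'E'
from sc import *
import pickle
def top(n,cols,r0,r1,th=130):
    s,t,q=pickle.load(open(n+".pkl","rb")); g=cv2.cvtColor(t["img"],cv2.COLOR_BGR2GRAY).astype(float); out=[]
    for c in cols:
        x=g[r0:r1,c]; i=np.where((x[:-1]<th)&(x[1:]>=th))[0]
        out.append((c,round(float(r0+i[0]+(th-x[i[0]])/(x[i[0]+1]-x[i[0]])),2) if len(i) else None))
    return t,q,out
for n,cols,r0,r1 in (("w4",[366,368,370,382,384,386],188,206),("w8",[374,376,378,380,390,392,394],188,206),("wd",list(range(366,381))+list(range(386,400)),200,220)):
    t,q,o=top(n,cols,r0,r1); print(n,o); tp=q["tool_pos"]
    for h in (4,6):
        for p in (0,2): k=pred(t,np.array([tp[0],tp[1],tp[2]-h]),p,-1); print(h,p,[round(float(np.polyval(k,c)),2) for c in cols])
E
```

```text
w4 [(366, 197.52), (368, 196.8), (370, 196.32), (382, 192.94), (384, 192.36), (386, 191.66)]
4 0 [196.72, 196.26, 195.8, 193.03, 192.57, 192.11]
4 2 [196.86, 196.33, 195.79, 192.6, 192.06, 191.53]
6 0 [197.42, 196.95, 196.49, 193.72, 193.26, 192.8]
6 2 [197.56, 197.02, 196.49, 193.28, 192.75, 192.22]
w8 [(374, 197.31), (376, 196.53), (378, 196.21), (380, 195.62), (390, 193.18), (392, 192.51), (394, 192.16)]
4 0 [196.42, 195.96, 195.5, 195.03, 192.72, 192.25, 191.79]
4 2 [196.57, 196.04, 195.5, 194.97, 192.29, 191.75, 191.22]
6 0 [197.11, 196.65, 196.19, 195.72, 193.4, 192.93, 192.47]
6 2 [197.26, 196.73, 196.19, 195.65, 192.97, 192.43, 191.9]
wd [(366, 214.86), (367, 216.15), (368, 214.25), (369, 212.27), (370, 211.32), (371, 211.29), (372, 209.52), (373, 209.43), (374, 209.32), (375, 208.62), (376, 208.5), (377, 208.34), (378, 207.79), (379, 207.99), (380, 217.9), (386, 216.73), (387, 215.85), (388, 206.55), (389, 205.62), (390, 205.17), (391, 205.23), (392, 205.18), (393, 205.2), (394, 209.25), (395, 205.78), (396, 206.64), (397, 208.55), (398, None), (399, None)]
4 0 [210.32, 210.
[... 216 characters left out ...]

4 2 [210.73, 210.45, 210.17, 209.89, 209.62, 209.34, 209.06, 208.79, 208.51, 208.23, 207.96, 207.68, 207.4, 207.13, 206.85, 205.19, 204.91, 204.63, 204.36, 204.08, 203.8, 203.53, 203.25, 202.97, 202.7, 202.42, 202.14, 201.87, 201.59]
6 0 [211.0, 210.76, 210.51, 210.27, 210.03, 209.79, 209.55, 209.31, 209.06, 208.82, 208.58, 208.34, 208.1, 207.86, 207.61, 206.16, 205.92, 205.68, 205.44, 205.2, 204.96, 204.71, 204.47, 204.23, 203.99, 203.75, 203.51, 203.26, 203.02]
6 2 [211.4, 211.12, 210.85, 210.57, 210.29, 210.01, 209.74, 209.46, 209.18, 208.9, 208.63, 208.35, 208.07, 207.8, 207.52, 205.85, 205.58, 205.3, 205.02, 204.74, 204.47, 204.19, 203.91, 203.63, 203.36, 203.08, 202.8, 202.52, 202.25]
```

Call:
step_arm(targets=[[[0,0,-0.3,0,0,0],[0,0,-0.5,0,0,0],[0,0,-0.5,0,0,0],[0,0,-0.5,0,0,0]]])

```text
time: 17.73
tool_pos: [513.0, 180.4, 64.4]
tcp_rot: [-180.0, 0.0, 70.2]
ft_force: [-3.3, -11.8, 0.3]
finger_gap: 29.3
grip_force: 49.2
```

```bash
python3 look.py we; python3 look.py we1
```

```text
17.8333 frame xyz -0.31 6.24 64.43 rot [-1.7996e+02  5.0000e-02  7.0160e+01] F xyz 0.04 -13.36 0.59 T [-1.9   0.69 -0.02] 29.803704230148316
17.9333 frame xyz -0.31 6.24 64.42 rot [-1.7996e+02  5.0000e-02  7.0150e+01] F xyz 0.12 -12.0 1.74 T [-1.83  0.66  0.01] 29.459808060555098
```

Call:
step_arm(targets=[[[0,0,-0.3,0,0,0],[0,0,-0.5,0,0,0],[0,0,-0.5,0,0,0],[0,0,-0.5,0,0,0]]])

```text
time: 18.27
tool_pos: [513.0, 180.5, 64.0]
tcp_rot: [-180.0, 0.0, 70.2]
ft_force: [-4.7, -12.1, 2.1]
finger_gap: 29.5
grip_force: 49.5
```

```bash
python3 look.py we; python3 look.py we1
```

```text
18.3667 frame xyz -0.27 6.29 64.02 rot [-1.7997e+02  4.0000e-02  7.0160e+01] F xyz -0.63 -12.72 1.66 T [-1.92  0.66 -0.07] 29.194759515403813
18.4667 frame xyz -0.24 6.29 64.06 rot [-1.7997e+02  4.0000e-02  7.0150e+01] F xyz -0.39 -12.55 1.62 T [-1.89  0.63 -0.05] 28.859975531710557
```

Call:
step_arm(targets=[[[0,0,1,0,0,0],[0,0,2,0,0,0],[0,0,2,0,0,0],[-0.25,-0.7,2,0,0,0],[-0.5,-1.4,2,0,0,0],[-0.75,-2.1,2,0,0,0],[-1,-2.8,2,0,0,0],[-1,-2.8,2,0,0,0],[-1,-2.8,2,0,0,0]]])

```text
time: 19.22
tool_pos: [512.1, 178.0, 65.9]
tcp_rot: [-180.0, 0.0, 70.2]
ft_force: [-2.9, -9.0, -1.9]
finger_gap: 29.4
grip_force: 48.7
```

```bash
python3 look.py wf; python3 look.py wf1
```

```text
19.3167 frame xyz -0.34 3.67 65.92 rot [-1.7997e+02  1.0000e-02  7.0160e+01] F xyz 0.45 -9.87 -1.33 T [-1.63  0.49 -0.03] 29.733677393091405
19.4167 frame xyz -0.35 3.67 65.88 rot [-1.7997e+02  1.0000e-02  7.0160e+01] F xyz -0.54 -9.95 -1.98 T [-1.61  0.5   0.  ] 29.169992282935464
```

Call:
step_arm(targets=[[[-0.25,-0.7,0,0,0,0],[-0.5,-1.4,0,0,0,0],[-0.75,-2,0,0,0,0],[-0.75,-2,0,0,0,0],[-0.75,-2,0,0,0,0]]])

```text
time: 19.83
tool_pos: [511.5, 176.3, 66.0]
tcp_rot: [-180.0, -0.0, 70.2]
ft_force: [-2.4, -8.1, -0.8]
finger_gap: 29.4
grip_force: 48.6
```

```bash
python3 look.py wg; python3 look.py wg1
```

```text
19.9333 frame xyz -0.33 1.88 66.0 rot [-1.7998e+02 -3.0000e-02  7.0160e+01] F xyz 0.86 -8.32 -1.68 T [-1.41  0.43  0.01] 29.362776930368504
20.0333 frame xyz -0.34 1.89 65.98 rot [-1.7998e+02 -3.0000e-02  7.0160e+01] F xyz 0.76 -8.89 -1.23 T [-1.4   0.44  0.03] 29.259201018480937
```

Call:
step_arm(targets=[[[-0.25,-0.7,0,0,0,0],[-0.5,-1.4,0,0,0,0],[-0.75,-2.1,0,0,0,0],[-1,-2.8,0,0,0,0],[-1.2,-3.4,0,0,0,0],[-1.2,-3.4,0,0,0,0],[-1.2,-3.4,0,0,0,0]]])

```text
time: 20.62
tool_pos: [510.5, 173.4, 66.2]
tcp_rot: [-180.0, -0.1, 70.2]
ft_force: [-1.4, -5.5, -1.4]
finger_gap: 29.3
grip_force: 48.5
```

```bash
python3 look.py wh; python3 look.py wh1
```

```text
20.7167 frame xyz -0.32 -1.15 66.14 rot [-1.7999e+02 -9.0000e-02  7.0170e+01] F xyz 0.0 -6.39 -1.97 T [-0.95  0.3   0.01] 29.30846555773593
20.8167 frame xyz -0.28 -1.13 66.16 rot [-1.800e+02 -9.000e-02  7.017e+01] F xyz 0.77 -6.3 -2.66 T [-0.9   0.28 -0.03] 29.53123835105825
```

Call:
step_arm(targets=[[[-0.25,-0.7,0,0,0,0],[-0.5,-1.4,0,0,0,0],[-0.7,-1.9,0,0,0,0],[-0.7,-1.9,0,0,0,0],[-0.7,-1.9,-0.6,0,0,0],[-0.7,-1.9,-1.2,0,0,0],[-0.7,-1.9,-1.2,0,0,0]]])

```text
time: 21.4
tool_pos: [510.3, 172.1, 65.6]
tcp_rot: [180.0, -0.2, 70.2]
ft_force: [-3.1, -3.8, 2.0]
finger_gap: 29.3
grip_force: 49.3
```

```bash
python3 look.py wi; python3 look.py wi1
```

```text
21.5 frame xyz -0.03 -2.49 65.56 rot [ 1.7996e+02 -1.6000e-01  7.0180e+01] F xyz -1.77 -5.37 1.38 T [-0.72  0.44  0.04] 29.34748778386469
21.6 frame xyz -0.04 -2.52 65.55 rot [ 1.7996e+02 -1.6000e-01  7.0180e+01] F xyz -0.7 -6.05 1.53 T [-0.7   0.45  0.03] 29.486175956037307
```

Call:
step_arm(targets=[[[0,0,0.6,0,0,0],[-0.25,-0.7,0.6,0,0,0],[-0.5,-1.4,0.6,0,0,0],[-0.7,-1.9,0.6,0,0,0],[-0.7,-1.9,0.6,0,0,0],[-0.7,-1.9,0.6,0,0,0]]])

```text
time: 22.1
tool_pos: [509.5, 170.2, 65.7]
tcp_rot: [180.0, -0.2, 70.2]
ft_force: [-0.8, -3.8, -2.4]
finger_gap: 29.4
grip_force: 48.5
```

```bash
python3 look.py wj; python3 look.py wj1
```

```text
22.2 frame xyz -0.2 -4.64 65.73 rot [ 1.7998e+02 -1.5000e-01  7.0180e+01] F xyz 0.29 -3.64 -0.65 T [-0.4   0.13 -0.03] 29.57840658566309
22.3 frame xyz -0.19 -4.63 65.74 rot [ 1.7998e+02 -1.5000e-01  7.0180e+01] F xyz 0.24 -2.91 -1.42 T [-0.43  0.1  -0.  ] 29.33578802134662
```

Call:
step_arm(targets=[[[-0.2,-0.6,0,0,0,0],[-0.4,-1.1,0,0,0,0],[-0.4,-1.1,0,0,0,0],[-0.4,-1.1,0,0,0,0]]])

```text
time: 22.63
tool_pos: [509.3, 169.7, 65.9]
tcp_rot: [180.0, -0.2, 70.2]
ft_force: [1.6, 3.2, -3.6]
finger_gap: 29.7
grip_force: 48.1
```

```bash
python3 look.py wk; python3 look.py wk1
```

```text
22.7333 frame xyz -0.2 -5.17 65.87 rot [179.96  -0.22  70.19] F xyz -0.3 5.39 -3.55 T [ 0.85 -0.35 -0.03] 29.539429912340562
22.8333 frame xyz -0.16 -5.22 65.88 rot [179.96  -0.21  70.18] F xyz -0.49 5.86 -3.68 T [ 0.87 -0.39 -0.05] 29.53010390240947
```

The stub has bottomed in the pocket at the expected place. I'll relieve the push, then release.

Call:
step_arm(targets=[[[0.25,0.7,-0.3,0,0,0],[0.25,0.7,-0.3,0,0,0],[0.25,0.7,-0.3,0,0,0]]])

```text
time: 23.08
tool_pos: [509.4, 169.8, 65.7]
tcp_rot: [180.0, -0.2, 70.2]
ft_force: [-0.2, 3.0, 0.4]
finger_gap: 29.6
grip_force: 48.9
```

Call:
step_arm(targets=[[[0,0,0,0,0,0],[0,0,0,0,0,0],[0,0,0,0,0,0],[0,0,0,0,0,0],[0,0,0,0,0,0],[0,0,0,0,0,0],[0,0,0,0,0,0],[0,0,0,0,0,0],[0,0,0,0,0,0],[0,0,0,0,0,0]]], fingers=-0.4, newtons=20)

```text
time: 23.92
tool_pos: [509.2, 169.7, 65.4]
tcp_rot: [180.0, -0.1, 70.2]
ft_force: [0.2, 0.5, 0.1]
finger_gap: 60.2
grip_force: 0.0
```

```bash
python3 look.py wl
```

```text
24.0167 frame xyz -0.25 -5.16 65.39 rot [ 1.7999e+02 -1.4000e-01  7.0180e+01] F xyz -0.28 -0.04 0.72 T [ 0.03 -0.    0.03] 59.817860703183484
```

Call:
step_arm(targets=[[[0,0,5,0,0,0],[0,0,12,0,0,0],[0,0,22,0,0,0],[0,0,35,0,0,0],[0,0,50,0,0,0],[0,0,70,0,0,0],[0,0,90,0,0,0],[0,0,110,0,0,0],[0,0,125,0,0,0],[0,0,130,0,0,0],[0,0,130,0,0,0],[0,0,130,0,0,0]]])

```text
time: 25.02
tool_pos: [509.3, 169.7, 195.6]
tcp_rot: [180.0, -0.2, 70.2]
ft_force: [-0.2, -1.1, -0.6]
finger_gap: 59.8
grip_force: 0.0
```

```bash
python3 look.py wm
python3 - <<'E'
import pickle; from h import *
from sc import pred
s,t,q=pickle.load(open("wm.pkl","rb")); g=cv2.cvtColor(t["img"],cv2.COLOR_BGR2GRAY).astype(float); cols=list(range(366,392,2)); o=[]
for c in cols:
    x=g[196:222,c]; i=np.where((x[:-1]<130)&(x[1:]>=130))[0]; o.append(round(float(196+i[0]+(130-x[i[0]])/(x[i[0]+1]-x[i[0]])),2) if len(i) else None)
print(o)
for p in (0,1,3): k=pred(t,np.array([509.5,169.7,61.5]),p,-1); print(p,[round(float(np.polyval(k,c)),2) for c in cols])
# wrist: pin, face rows & lateral edges of drum
im=s["img"]; hsv=cv2.cvtColor(im,cv2.COLOR_BGR2HSV)
a=np.radians(-19.9);X=np.array([np.cos(a),np.sin(a)]);Y=np.array([-np.sin(a),np.cos(a)])
f=np.array([511.2,174.45])
for y in (30,10,-20,-45):
    P=f+Y*(y-5); uv=proj(s,[np.r_[P,61.5]],True)[0]; r=int(uv[1]); row=cv2.cvtColor(im,cv2.COLOR_BGR2GRAY)[r].astype(int)
    L=int(uv[0]); seg=row[L-45:L+46]; d=np.abs(np.diff(seg)); print(y,uv.round(1),"edges",[(L-45+int(i),int(d[i])) for i in np.argsort(d)[-6:]])
E
```

```text
25.1167 frame xyz -0.88 -5.54 194.18 rot [-1.7992e+02 -8.0000e-02  7.0180e+01] F xyz -0.6 -0.2 -0.59 T [0.   0.06 0.01] 59.680715310289024
[210.49, 210.18, 209.52, 209.17, 208.51, 208.18, 207.47, 207.14, 206.46, 206.11, 205.44, 205.35, 205.31]
0 [210.19, 209.71, 209.23, 208.75, 208.26, 207.78, 207.3, 206.82, 206.34, 205.85, 205.37, 204.89, 204.41]
1 [210.33, 209.81, 209.3, 208.78, 208.26, 207.74, 207.22, 206.71, 206.19, 205.67, 205.15, 204.64, 204.12]
3 [210.6, 210.01, 209.42, 208.84, 208.25, 207.66, 207.07, 206.48, 205.89, 205.3, 204.71, 204.12, 203.53]
30 [323.7 183.6] edges [(301, 18), (346, 18), (363, 19), (345, 23), (344, 24), (362, 37)]
10 [323.6 209.3] edges [(281, 17), (364, 17), (285, 20), (344, 22), (345, 28), (286, 38)]
-20 [323.6 246.3] edges [(301, 17), (343, 18), (344, 21), (302, 25), (354, 26), (353, 31)]
-45 [323.5 275.3] edges [(341, 15), (344, 15), (353, 16), (342, 18), (343, 29), (352, 39)]
```

```bash
python3 -c "
from bench import r
print(r.hand_in())"
```

```text
the job is handed in; nothing more can be done
None
```

I fitted the label roll into the grey dispenser, released it and handed the job in at about 25 s. The last check put it level to about 1°, with its axis roughly 62 mm high and the stub home in the pocket; the hand-in gave no verdict, and I did not measure the spring's holding force after release.

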